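# Lay out the story-board village

### The job

Set up the toy village on the story board, with front and back, left and right taken square to the board as seen from its near long edge: put the roof squarely on the house with its ridge running left to right, stand the tree straight behind the house and the fence straight in front of the well, parallel to the board's near edge, each about 3 cm clear, and stand the dog halfway between the house and the well, facing any way. Everything ends upright and let go; leave the tape roll, the jar and the bowl where they are.

Things in the scene. Friction and masses are not known exactly. Their poses are not given: they have to be found in the camera images.
- board: pale tan story board lying fixed on the green table, 260 (x) by 320 (y) by 12 mm thick. Origin: centre of its underside, on the table. Its x axis points from its near long edge (towards the robot) to its far edge = 'behind'; y to the left, along its long edges; z up. It may lie turned by up to 0.3 rad.
- house: plain wooden toy house without its roof, fixed on the board: a block 50 deep (x) by 54 wide (y) by 50 mm tall with a flat top, dark door and window on its near face. Origin: centre of its underside, on the board's top (12 mm above the table); axes parallel to the board's.
- well: round wooden toy well fixed on the board, an open ring 60 mm across outside, 40 mm inside, 34 mm tall. Origin: centre of its underside, on the board's top; axes parallel to the board's. House and well stand side by side on the board, 172 to 188 mm apart along the board's y, either one on the left, their x differing by at most 10 mm.
- roof: loose wooden gable roof lying upright on the table: base plate 70 (x, across the slopes) by 56 (y, along the ridge) by 14 mm thick, slopes rising to a ridge 44 mm above its underside; the two gable ends are upright flat faces 56 mm apart along y, best for gripping low down, at the base plate. Origin: centre of its underside; y along the ridge, z up. 49 to 98 g.
- tree: loose wooden toy tree standing on the table, 92 mm tall: foot disc 44 mm across and 8 mm thick, thin dark trunk, round crown 44 mm across with upright sides between 45 and 75 mm above its underside. Origin: centre of its underside, z up. 49 to 98 g.
- dog: loose wooden toy dog standing on the table, a cut-out 22 mm thick (y) with dark ears: about 80 mm long (x, snout to -x) by 64 mm tall; the body, 48 mm long, centred on the origin, lies 22 to 46 mm above its underside and is gripped across its thickness. Ears add 2 mm each side of the head. Origin: under the body's centre, at the soles; z up. 42 to 84 g.
- fence: loose piece of wooden toy fence standing on the table: pickets and rails 80 mm long (y), 10 mm thick (x), about 55 mm tall, on two cross feet 28 mm long (x), 6 mm high, 34 mm either side of the middle. Gripped across its thickness at the middle picket (12 mm wide, up to 50 mm high). The same either way round. Origin: centre of its underside, z up. 42 to 84 g.
- tape: roll of white tape lying flat on the table beyond the board, 76 mm across, 24 mm high, loose. Not part of the job. Origin: centre of its underside.
- jar: small whitish glue jar with a white cap standing beyond the board, 52 mm across, 75 mm tall, loose. Not part of the job. Origin: centre of its underside.
- bowl: orange plastic bowl standing beyond the board, 90 mm across, 45 mm high, loose. Not part of the job. Origin: centre of its underside.

How it is judged:
By the outcome, as a careful person would: the job done as asked, in the order asked, and still so for the second after the job is handed in, with the robot touching nothing.
It also fails if it takes over 128 s, if anything falls off the work surface, if the arm or the gripper's body presses on something with over 40 N, if the wrist force passes 120 N, or if a joint passes its speed limit or range.

### The arm

A 6-joint arm with a two-finger parallel gripper is mounted at the origin on the work surface. World frame = base frame: x ahead of the robot, y to its left, z up, the work surface at z = 0. Lengths are in m, angles in rad, forces in N, time in s.
With the tool pointing down it reaches from about 0.375 to 0.925 m from the base axis. Payload 5.7 kg.
Tool frame: the origin (TCP) lies midway between the tips of the shut fingers; the grasp point (between the pads) lies 19 mm behind it; z points along the fingers, x is the direction in which the jaws open and shut, and the axes are right-handed (so a half turn about z gives the same grasp; the last joint's range is limited). The gripper opens to 88 mm and grips with 3 to 60 N. Pads are 20 mm wide; open, the fingers measure 115 mm over their backs; the gripper's body (75 mm by 178 mm) begins 61 mm behind the grasp point.
Start: joints at [-1.419, 0.359, 1.51, -0, 1.272, -0.115], TCP at [0.158, -0.579, 0.223] pointing down, gripper open.
Joint ranges: [-2.97, 2.97], [-1.01, 2.36], [0.21, 2.38], [-0.96, 4.11], [0.2, 2.71], [-2.98, 2.98]. Speed limits (rad/s): [2.39, 2.39, 3.14, 3.14, 3.14, 3.14].

### API

Orientations are given as a unit quaternion [x, y, z, w].
In Python, from bench import move_ptp, servo_line, goto_joints, move_gripper, sleep, inverse_kinematics, capture, PlanningError, close_job, spot_in, silhouettes, current_clock, current_joint_pos, current_qvel, current_joint_torque, current_position, current_orientation, current_force, current_torque, current_finger_gap gives the robot as it stands. Calls block until the motion is done:
- move_ptp(position, orientation): joint-space move of the TCP to a pose.
- servo_line(position, orientation=None, rate=0.15, contact_N=None): straight line of the TCP; orientation=None keeps the orientation; rate is the mean speed in m/s. With contact_N (N) it stops when the force on the tool has changed by that much, and returns True; else False.
- goto_joints(angles): joint-space move.
- move_gripper(opening): finger opening in m; the grip force is fixed at half the most; returns when the fingers have stopped.
- sleep(seconds).
- inverse_kinematics(position, orientation): joint angles nearest the present ones, or None.
- capture(name): name is "side" or "top" or "wrist"; returns a dict with "image" (384x512x3 uint8, blue, green, red), "range_z" (384x512 float32, m along the optical axis (not along the pixel's ray), 0 where there is no reading), "intrinsics" (3x3 intrinsics, pixels), "k1" (the pictures are not rectified: a ray, as slopes to the right and down, at radius r is drawn at 1 + k1 r^2 times it, then the intrinsics apply), "R" (3x3) and "t" (3): a world point X has camera coordinates R X + t. Camera axes: x right, y down, z forward; pixel columns grow to the right and rows downward; lengths in m; the calibration is good to about 2 mm. A picture is of the moment at which its call begins.
A pose or a line that the arm cannot do raises PlanningError and nothing moves.
- close_job(): hands the job in, once; it reports no verdict.
Trained networks look in the newest picture that a camera, given by its name, has taken for a name from the list of things; names that differ only in an ending like _2 or _b are one class to them, and where a whole thing is asked for, a point or a joint stands for the part that bears it (a point fixed in the world has none). Each returns a list of dicts, best first, with "conf" (0 to 1); they miss things now and then, are a little off and sometimes report something else, mostly with a low value. They report only what shows in the picture. A call takes as long as a camera call.
- spot_in(camera, query): "xy" ([column, row] in pixels, amid what is visible of it).
- silhouettes(camera, query): "region" (384x512 bool, what is visible of it) and "xy" ([column, row] in pixels, amid what is visible of it).
Readings, each from a call of its own:
- current_clock(): time.
- current_joint_pos(): joint angles.
- current_qvel(): joint speeds.
- current_joint_torque(): joint torques, N m.
- current_position(): TCP position.
- current_orientation(): TCP orientation.
- current_force(): force on the tool from outside, world axes, zero at the start.
- current_torque(): the same for the moment, N m.
- current_finger_gap(): finger opening in m.
Only numpy, scipy, OpenCV 4.12 (cv2) and the standard library are available. Lean on these libraries where they do the work, as an engineer would, in place of code of your own. Each camera call takes 0.05 s, during which the arm holds its last target. There are 200 camera calls.

## Working session

There is one attempt and no reset: what is moved stays moved. The work goes in short steps, each a Python script; the robot and the scene stay as the last script left them, time stands still between calls to the robot, and variables do not carry over. Pictures are saved under pics/ and viewed, about 12 in all and at most 16, crops included, and the job is handed in when it is done.

```bash
ls; mkdir -p pics
cat > h.py <<'E'
import numpy as np, cv2
from bench import *
def pts(c, mask):
    """world points of masked pixels with range"""
    v,u=np.nonzero(mask&(c["range_z"]>0)); K=c["intrinsics"]
    d=np.array([c["k1"],0,0,0,0],float)
    n=cv2.undistortPoints(np.stack([u,v],1).astype(float)[:,None],np.array(K,float),d)[:,0]
    z=c["range_z"][v,u]; X=np.c_[n*z[:,None],z]
    return (X-c["t"])@np.array(c["R"]), np.stack([u,v],1)
def proj(c,P):
    q=np.atleast_2d(P)@np.array(c["R"]).T+c["t"]
    n=q[:,:2]/q[:,2:]; n=n*(1+c["k1"]*(n**2).sum(1))[:,None]
    K=np.array(c["intrinsics"]); return n*[K[0,0],K[1,1]]+[K[0,2],K[1,2]]
E
python3 - <<'E'
from h import *
ims=[]
for n in("top","side","wrist"):
    c=capture(n); cv2.imwrite(f"pics/{n}0.png",c["image"]); ims.append(c["image"])
    print(n,"cam pos",np.round(-np.array(c["R"]).T@c["t"],3))
    if n=="wrist": continue
    for o in "board house well roof tree dog fence tape jar bowl".split():
        for s in silhouettes(n,o)[:2]:
            P,_=pts(c,s["region"])
            if len(P)==0: print(o,"none");continue
            print(o,round(s["conf"],2),np.round(s["xy"]),len(P),"med",np.round(np.median(P,0),3),"min",np.round(np.percentile(P,2,axis=0),3),"max",np.round(np.percentile(P,98,axis=0),3))
cv2.imwrite("pics/a.png",cv2.resize(np.hstack(ims[:2]),(800,300)))
print(current_clock())
E
```

```text
pics
top cam pos [ 0.485 -0.004  1.36 ]
board 0.55 [258. 204.] 8967 med [ 0.56  -0.003  0.011] min [ 0.427 -0.161  0.005] max [0.701 0.157 0.018]
house 0.8 [229. 194.] 382 med [0.58  0.082 0.061] min [0.555 0.054 0.012] max [0.609 0.111 0.066]
well 0.51 [290. 208.] 204 med [ 0.544 -0.091  0.045] min [ 0.516 -0.119  0.023] max [ 0.573 -0.062  0.05 ]
tree 0.68 [139. 249.] 242 med [0.432 0.33  0.08 ] min [0.414 0.319 0.002] max [0.45  0.354 0.091]
tree 0.23 [134. 197.] 192 med [0.578 0.361 0.037] min [0.549 0.33  0.   ] max [0.6   0.393 0.058]
dog 0.58 [375. 250.] 239 med [ 0.427 -0.333  0.05 ] min [ 0.394 -0.356  0.016] max [ 0.457 -0.312  0.067]
fence 0.63 [136. 196.] 276 med [0.576 0.364 0.028] min [ 0.546  0.329 -0.006] max [0.607 0.409 0.057]
tape 0.59 [197. 130.] 277 med [0.768 0.171 0.021] min [ 0.729  0.136 -0.003] max [0.802 0.205 0.027]
tape 0.56 [231. 196.] 389 med [0.58  0.081 0.061] min [0.553 0.053 0.011] max [0.608 0.111 0.066]
jar 0.69 [320. 132.] 308 med [ 0.777 -0.179  0.073] min [ 0.758 -0.203  0.02 ] max [ 0.803 -0.158  0.079]
bowl 0.94 [260. 128.] 675 med [0.792 0.0
[... 561 characters left out ...]
in [0.729 0.129 0.001] max [0.799 0.211 0.026]
tree 0.81 [270. 345.] 1527 med [0.429 0.352 0.066] min [0.412 0.329 0.002] max [0.453 0.363 0.09 ]
dog 0.75 [350. 153.] 369 med [ 0.424 -0.327  0.043] min [ 0.394 -0.368  0.001] max [ 0.458 -0.308  0.065]
fence 0.95 [179. 335.] 735 med [0.567 0.385 0.037] min [0.548 0.331 0.   ] max [0.605 0.404 0.056]
tape 0.82 [146. 230.] 789 med [0.764 0.176 0.018] min [0.729 0.14  0.001] max [0.8   0.211 0.026]
jar 0.59 [216. 156.] 493 med [ 0.776 -0.164  0.046] min [ 0.76  -0.194  0.006] max [ 0.804 -0.155  0.077]
bowl 0.65 [181. 185.] 807 med [ 0.792 -0.007  0.032] min [ 0.745 -0.038  0.002] max [0.826 0.046 0.047]
wrist cam pos [ 0.229 -0.559  0.384]
1.15
```

View pics/top0.png

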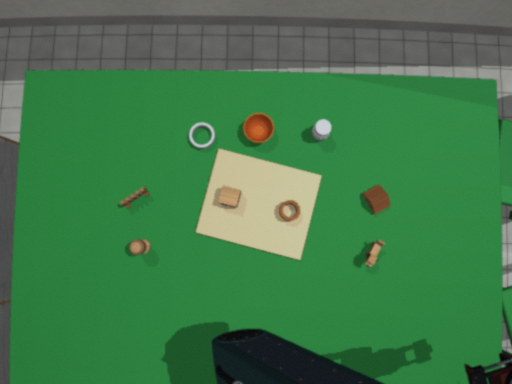

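View pics/side0.png

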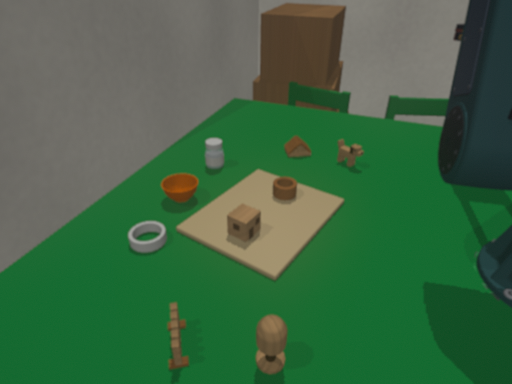

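The top view shows the house at (229,197), well (290,210), roof (377,199), dog (375,252), fence (134,197) and tree (139,247), with the board turned about -0.26 rad. The side view agrees with this. Next I'll take close wrist views of each area.

```bash
cat >> h.py <<'E'
from scipy.spatial.transform import Rotation as Ro
def quat(a): return (Ro.from_euler("z",a)*Ro.from_quat([1,0,0,0])).as_quat()
def wrap(a,p=np.pi): return (a+p/2)%p-p/2
E
python3 - <<'E'
from h import *
c=capture("wrist"); Rt=Ro.from_quat(current_orientation()).as_matrix(); p=np.array(current_position())
R=np.array(c["R"]); cp=-R.T@c["t"]
print("cam in tool",np.round(Rt.T@(cp-p),3),"axes in tool cols",np.round(Rt.T@R.T,3).tolist(),np.round(c["intrinsics"],1).tolist(),c["k1"])
print("tool x",Rt[:,0])
# reachability: (x,y,z,yaw)
for nm,x,y,z in [("house",.58,.082,.1),("well",.544,-.091,.1),("tree",.432,.33,.1),("fence",.576,.364,.1),("dog",.427,-.333,.1),("roof",.575,-.33,.1)]:
    print(nm,[(round(a,1),round(q[5],2)) for a in np.arange(-3.1,3.1,.6) for q in [inverse_kinematics([x,y,z],quat(a))] if q is not None])
E
```

```text
cam in tool [ 0.    -0.074 -0.162] axes in tool cols [[1.0, -0.001, 0.001], [0.0, 0.963, 0.271], [-0.001, -0.271, 0.963]] [[276.2, 0.0, 255.6], [0.0, 276.2, 191.5], [0.0, 0.0, 1.0]] 0.006287948001061021
tool x [ 2.63672955e-01 -9.64612124e-01 -1.53120470e-04]
house [(np.float64(-2.5), np.float64(2.52)), (np.float64(-1.9), np.float64(1.92)), (np.float64(-1.3), np.float64(1.32)), (np.float64(-0.7), np.float64(0.72)), (np.float64(-0.1), np.float64(0.12)), (np.float64(0.5), np.float64(-0.48)), (np.float64(1.1), np.float64(-1.08)), (np.float64(1.7), np.float64(-1.68)), (np.float64(2.3), np.float64(-2.28)), (np.float64(2.9), np.float64(-2.88))]
well [(np.float64(-3.1), np.float64(2.81)), (np.float64(-2.5), np.float64(2.21)), (np.float64(-1.9), np.float64(1.61)), (np.float64(-1.3), np.float64(1.01)), (np.float64(-0.7), np.float64(0.41)), (np.float64(-0.1), np.float64(-0.19)), (np.float64(0.5), np.float64(-0.79)), (np.float64(1.1), np.float64(-1.39)), (np.float64(1.7), np.float64(-1.99)), (np.float64(2.3), np.float64(-2.59))]
tree [(np.float64(-3.1), np.float64(-2.66)), (np.float64(-1.9), np
[... 855 characters left out ...]
4(1.11)), (np.float64(-1.3), np.float64(0.51)), (np.float64(-0.7), np.float64(-0.09)), (np.float64(-0.1), np.float64(-0.69)), (np.float64(0.5), np.float64(-1.29)), (np.float64(1.1), np.float64(-1.89)), (np.float64(1.7), np.float64(-2.49)), (np.float64(2.9), np.float64(2.59))]
roof [(np.float64(-3.1), np.float64(2.47)), (np.float64(-2.5), np.float64(1.87)), (np.float64(-1.9), np.float64(1.27)), (np.float64(-1.3), np.float64(0.67)), (np.float64(-0.7), np.float64(0.07)), (np.float64(-0.1), np.float64(-0.53)), (np.float64(0.5), np.float64(-1.13)), (np.float64(1.1), np.float64(-1.73)), (np.float64(1.7), np.float64(-2.33)), (np.float64(2.3), np.float64(-2.93)), (np.float64(2.9), np.float64(2.76))]
```

View pics/wrist0.png

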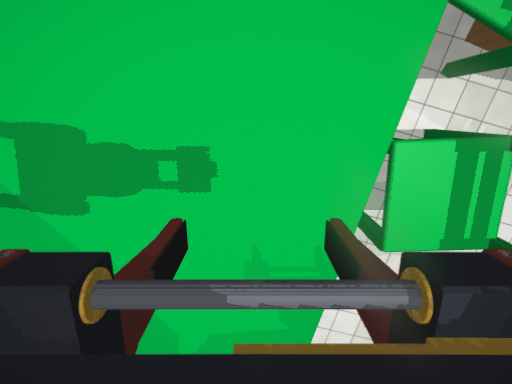

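```bash
cat >> h.py <<'E'
def look(xy,d,yaw,tag,names):
    """camera straight above xy at height d, tool yaw; returns capture, masks"""
    up=np.array([-np.sin(yaw),np.cos(yaw)])
    move_ptp([*(np.array(xy)-.074*up),d-.162],quat(yaw)); sleep(.15)
    c=capture("wrist"); m={n:silhouettes("wrist",n) for n in names}
    cv2.imwrite(f"pics/{tag}.png",c["image"])
    import pickle; pickle.dump((c,m),open(f"pics/{tag}.pkl","wb")); return c,m
def rect(P,lo,hi):
    P=P[(P[:,2]>lo)&(P[:,2]<hi)]
    (c,s,a)=cv2.minAreaRect((P[:,:2]*1000).astype(np.float32)); return np.array(c)/1000,s,np.radians(a),len(P)
E
python3 - <<'E'
from h import *
t=current_clock()
A=look([.56,0],.43,-1.83,"wb",["board","house","well"])
C=look([.5,.345],.36,0,"wt",["tree","fence"])
B=look([.5,-.33],.36,0,"wr",["roof","dog"])
print(current_clock()-t)
for c,m in(A,B,C):
  for n,l in m.items():
    for s in l[:3]:
      P,_=pts(c,s["region"])
      if len(P)>10: print(n,round(s["conf"],2),np.round(s["xy"]),len(P),np.round(np.percentile(P,[1,50,99],axis=0),3).tolist(), "rect",rect(P,-.01,.2)[:3])
cv2.imwrite("pics/b.png",np.vstack([np.hstack([A[0]["image"][:250],]),np.hstack([B[0]["image"][:250]])])[:, :])
E
```

```text
7.008299999999999
board 0.73 [258.  89.] 38049 [[0.423, -0.17, 0.01], [0.585, -0.008, 0.012], [0.712, 0.162, 0.014]] rect (array([ 0.5664021 , -0.00248399]), (327.7389221191406, 264.1013488769531), np.float64(1.33476941412888))
house 0.61 [190. 110.] 1929 [[0.553, 0.052, 0.012], [0.582, 0.079, 0.062], [0.61, 0.111, 0.063]] rect (array([0.58390881, 0.08948618]), (70.48043060302734, 57.493324279785156), np.float64(1.3116249463594374))
roof 0.97 [328. 132.] 3085 [[0.544, -0.388, -0.001], [0.58, -0.352, 0.03], [0.624, -0.314, 0.044]] rect (array([ 0.58955219, -0.35642377]), (78.12476348876953, 69.94232177734375), np.float64(0.5299639969196972))
dog 0.7 [185. 120.] 1644 [[0.391, -0.359, 0.017], [0.424, -0.334, 0.053], [0.463, -0.312, 0.065]] rect (array([ 0.42613165, -0.3359834 ]), (31.210342407226562, 80.61746978759766), np.float64(1.213428737487981))
tree 0.96 [191. 118.] 1797 [[0.414, 0.32, 0.006], [0.438, 0.341, 0.084], [0.453, 0.36, 0.091]] rect (array([0.43256696, 0.34005722]), (42.33211898803711, 42.82052993774414), np.float64(0.40451719193108704))
fence 0.56 [324.  90.] 1539 [[0.546, 0.329, -0.001], [0.574, 0.366, 0.04], [0.599, 0.398, 0.056]] rect (array([0.57779126, 0.36617062]), (30.843204498291016, 82.02503967285156), np.float64(0.5955748985364071))
```

View pics/b.png

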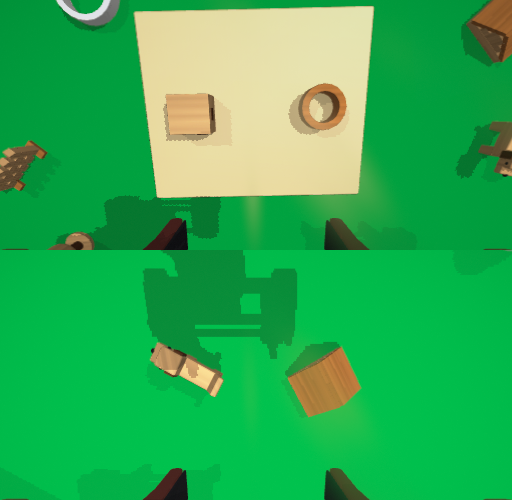

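View pics/wt.png

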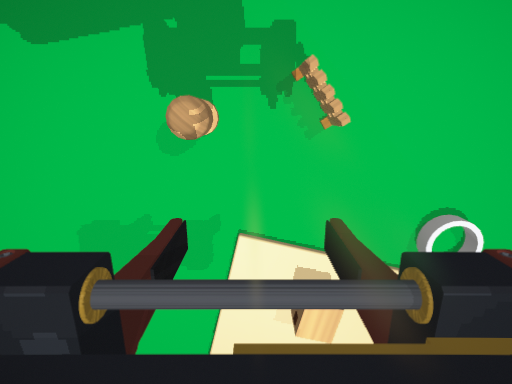

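The wrist views are clear. In the board view the house is at (190,115) and the well at (323,107). The roof is at (325,132) and the dog at (187,120), head on the left. The tree is at (190,117) and the fence at (322,90). Now the fits.

```bash
cat >> h.py <<'E'
from scipy.optimize import least_squares
def circ(P,r=None):
    f=lambda p:np.hypot(P[:,0]-p[0],P[:,1]-p[1])-(p[2] if r is None else r)
    s=least_squares(f,[*P[:,:2].mean(0),.03],loss="soft_l1",f_scale=.001).x; return s
def box(P,w,d,a0):
    """rectangle fit w along yaw a, d across: percentiles extents, refine yaw by min area"""
    best=None
    for a in a0+np.radians(np.arange(-8,8.1,.25)):
        e=np.array([[np.cos(a),np.sin(a)],[-np.sin(a),np.cos(a)]]); q=P[:,:2]@e.T
        lo,hi=np.percentile(q,[.5,99.5],axis=0); s=hi-lo
        if best is None or s.prod()<best[0]: best=(s.prod(),a,(lo+hi)/2@e,s)
    return best[1:]
def near(P,xy,r): return P[np.hypot(*(P[:,:2]-xy).T)<r]
E
cat > fit.py <<'E'
from h import *; import pickle
full=np.ones((384,512),bool); full[235:]=False
def show(n,*v): print(n,*[np.round(x,4) for x in v])
c,m=pickle.load(open("pics/wb.pkl","rb")); A,_=pts(c,full)
B,_=pts(c,m["board"][0]["region"]&full); B=B[abs(B[:,2]-.012)<.004]
show("board",*box(B,.26,.32,-.25))
H=near(A,[.582,.082],.06);H=H[H[:,2]>.057]; show("house",*box(H,0,0,-.25),len(H),np.median(H[:,2]))
W=near(A,[.544,-.09],.05);W=W[W[:,2]>.042]; cen=circ(W)
W=W[np.hypot(*(W[:,:2]-cen[:2]).T)<.04]
hull=cv2.minEnclosingCircle((W[:,:2]*1000).astype(np.float32)); show("well",cen,np.array(hull[0]),hull[1],np.median(W[:,2]),box(W,0,0,-.25)[1:])
c,m=pickle.load(open("pics/wr.pkl","rb")); A,_=pts(c,full)
R=near(A,[.585,-.352],.06);R=R[R[:,2]>.018]
# gable model: z = 44 - k|n.(p-c)|, slope 30/35
def f(p): return R[:,2]-(.044-30/35*abs((R[:,0]-p[0])*np.cos(p[1])+(R[:,1]-p[2])*np.sin(p[1])))
best=min((least_squares(f,[.585,a,-.352],loss="soft_l1",f_scale=.001) for a in(-.5,.5,1.1,2.)),key=lambda s:s.cost).x
a=best[1]; rms=np.sqrt(np.mean(f(best)**2)); b=box(R,0,0,a); n=np.array([np.cos(a),np.sin(a)]);y=np.array([-n[1],n[0]])
off=n@[best[0],best[2]]; q=R[:,:2]@y; lo,hi=np.percentile(q,[.5,99.5])
show("roof xaxis yaw",a,"cen",n*off+y*(lo+hi)/2,"len",hi-lo,"rms",rms,"box",*b)
D=near(A,[.426,-.336],.06);D=D[D[:,2]>.015]
Db=D[(D[:,2]>.040)&(D[:,2]<.049)]; Dh=D[D[:,2]>.052]
show("dog body",*box(Db,0,0,-.36),"head",Dh.mean(0),len(Db),"all",*box(D,0,0,-.36))
c,m=pickle.load(open("pics/wt.pkl","rb")); A,_=pts(c,full)
T=near(A,[.432,.341],.04);T=T[T[:,2]>.05]; hull=cv2.minEnclosingCircle((T[:,:2]*1000).astype(np.float32))
def g(p): return np.where(T[:,2]>.075,0,0)
show("tree",np.array(hull[0]),hull[1],"top",T[T[:,2]>.088].mean(0),T[:,2].max(),box(T,0,0,0)[1:])
F=near(A,[.575,.366],.06);F=F[F[:,2]>.04]; show("fence",*box(F,0,0,np.radians(34)),cv2.minAreaRect((F[:,:2]*1000).astype(np.float32)))
E
python3 fit.py
```

```text
board -0.2413 [ 0.5653 -0.0022] [0.2563 0.3141]
house -0.2456 [0.5816 0.0824] [0.0494 0.0533] 1710 0.0617
well [ 0.5453 -0.0903  0.0251] [545.1705 -90.7797] 29.8429 0.0458 [[ 0.5452 -0.0906]
 [ 0.0573  0.0574]]Traceback (most recent call last):
  File "fit.py", line 18, in <module>
    show("roof xaxis yaw",a,"cen",n*off+y*(lo+hi)/2,"len",hi-lo,"rms",rms,"box",*b)
    ~~~~^^^^^^^^^^^^^^^^^^^^^^^^^^^^^^^^^^^^^^^^^^^^^^^^^^^^^^^^^^^^^^^^^^^^^^^^^^^
  File "fit.py", line 3, in show
    def show(n,*v): print(n,*[np.round(x,4) for x in v])
                              ~~~~~~~~^^^^^
    return _wrapfunc(a, 'round', decimals=decimals, out=out)
    return _wrapit(obj, method, *args, **kwds)
    result = getattr(arr, method)(*args, **kwds)
numpy._core._exceptions._UFuncNoLoopError: ufunc 'multiply' did not contain a loop with signature matching types (dtype('<U3'), dtype('float64')) -> None
```

```bash
sed -i 's/^def show.*/def show(n,*v): print(n,*[x if isinstance(x,(str,tuple)) else np.round(x,4) for x in v])/' fit.py; python3 fit.py
```

```text
board -0.2413 [ 0.5653 -0.0022] [0.2563 0.3141]
house -0.2456 [0.5816 0.0824] [0.0494 0.0533] 1710 0.0617
well [ 0.5453 -0.0903  0.0251] [545.1705 -90.7797] 29.8429 0.0458 (array([ 0.54522511, -0.09058647]), array([0.05728887, 0.05743265]))
roof xaxis yaw 0.4966 cen [ 0.5834 -0.3522] len 0.0562 rms 0.069 box 0.5228 [ 0.5728 -0.3582] [0.0861 0.0555]
dog body -0.4996 [ 0.4262 -0.3344] [0.0575 0.0243] head [ 0.419  -0.331   0.0613] 679 all -0.4822 [ 0.4262 -0.3351] [0.0793 0.026 ]
tree [432.2638 340.1924] 21.7129 top [0.4324 0.3405 0.0895] 0.0924 (array([0.4331001 , 0.34025952]), array([0.04068584, 0.04059719]))
fence 0.589 [0.5764 0.3661] [0.0102 0.0789] ((576.43603515625, 366.0351867675781), (10.712516784667969, 79.76822662353516), 33.63798141479492)
```

Run:
```python
from h import *; import pickle
c,m=pickle.load(open("pics/wr.pkl","rb")); full=np.ones((384,512),bool); full[215:]=False
A,_=pts(c,full)
R=near(A,[.585,-.352],.06);R=R[(R[:,2]>.018)&(R[:,2]<.047)]
def f(p): return R[:,2]-(.044-30/35*abs((R[:,0]-p[0])*np.cos(p[1])+(R[:,1]-p[2])*np.sin(p[1])))
s=min((least_squares(f,[.585,a,-.352],loss="soft_l1",f_scale=.001) for a in(-.5,.5,1.1,2.)),key=lambda s:s.cost).x
a=s[1];n=np.array([np.cos(a),np.sin(a)]);y=np.array([-n[1],n[0]]);q=R[:,:2]@y;lo,hi=np.percentile(q,[.5,99.5])
print("roof",a,n*(n@[s[0],s[2]])+y*(lo+hi)/2,hi-lo,np.sqrt(np.mean(f(s)**2)),box(R,0,0,a),cv2.minAreaRect((R[:,:2]*1000).astype(np.float32)))
D,_=pts(c,m["dog"][0]["region"]); a=-.485
e=np.array([np.cos(a),np.sin(a)]);t=np.array([-e[1],e[0]])
q=np.c_[(D[:,:2]-[.4262,-.335])@e,(D[:,:2]-[.4262,-.335])@t,D[:,2]]
for x in np.arange(-.045,.045,.005):
    k=q[abs(q[:,0]-x)<.0025]
    if len(k): print(round(x,3),len(k),"z",np.round(np.percentile(k[:,2],[10,50,90]),3),"w",np.round(np.percentile(k[:,1],[3,97]),3))
im=c["image"][60:200,110:400]; cv2.imwrite("pics/c.png",cv2.resize(im,None,fx=2.7,fy=2.7))
```

```text
roof 0.526903229009728 [ 0.5837251  -0.35191281] 0.05545705475783791 0.0020907184690572276 (np.float64(0.526903229009728), array([ 0.58372189, -0.35191467]), array([0.06106101, 0.05545705])) ((583.8297119140625, -352.00811767578125), (62.9581413269043, 56.20100784301758), 30.642383575439453)
-0.04 23 z [0.052 0.052 0.053] w [-0.007  0.005]
-0.035 80 z [0.052 0.053 0.054] w [-0.01  0.01]
-0.03 51 z [0.062 0.063 0.064] w [-0.009  0.011]
-0.025 114 z [0.062 0.064 0.065] w [-0.01   0.011]
-0.02 110 z [0.063 0.064 0.065] w [-0.01   0.011]
-0.015 132 z [0.061 0.063 0.065] w [-0.013  0.012]
-0.01 152 z [0.05  0.063 0.064] w [-0.013  0.013]
-0.005 180 z [0.045 0.047 0.063] w [-0.01  0.01]
-0.0 97 z [0.045 0.046 0.047] w [-0.01  0.01]
0.005 95 z [0.045 0.046 0.047] w [-0.01  0.01]
0.01 92 z [0.045 0.046 0.047] w [-0.01  0.01]
0.015 93 z [0.044 0.046 0.047] w [-0.01  0.01]
0.02 95 z [0.044 0.046 0.047] w [-0.01  0.01]
0.025 102 z [0.034 0.046 0.047] w [-0.01  0.01]
0.03 86 z [0.028 0.052 0.057] w [-0.01  0.01]
0.035 95 z [0.06  0.062 0.063] w [-0.01  0.01]
0.04 47 z [0.06  0.061 0.062] w [-0.01   0.008]
```

View pics/c.png

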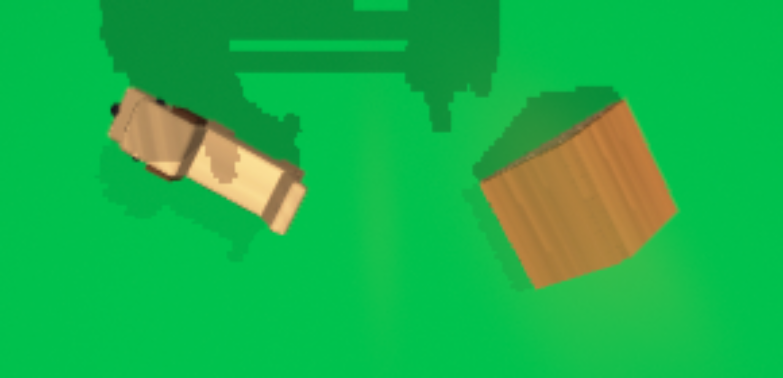

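```bash
cat >> h.py <<'E'
TH=-.243; BX=np.array([np.cos(TH),np.sin(TH)]); BY=np.array([-BX[1],BX[0]])
HOUSE=np.array([.5816,.0824]); WELL=np.array([.5452,-.0906])
def pick(xy,yaw,z,opening,hi=.2):
    move_gripper(opening); move_ptp([*xy,hi],quat(yaw)); servo_line([*xy,z+.03],rate=.25)
    hit=servo_line([*xy,z],rate=.08,contact_N=8); move_gripper(0.); g=current_finger_gap()
    servo_line([*xy,hi],rate=.25); print("picked hit",hit,"gap",g,"after lift",current_finger_gap(),"t",current_clock())
def place(xy,yaw,z,opening,hi=.22):
    move_ptp([*xy,hi],quat(yaw)); servo_line([*xy,z+.02],rate=.2); sleep(.2)
    f0=current_force(); hit=servo_line([*xy,z-.002],rate=.04,contact_N=4)
    print("contact",hit,"tcp",np.round(current_position(),4),"dF",np.round(np.array(current_force())-f0,1))
    move_gripper(opening); p=current_position(); servo_line([p[0],p[1],hi],rate=.2); print("t",current_clock())
E
python3 - <<'E'
from h import *
pick([.5838,-.3520],.527-np.pi/2,.004,.086)
place(HOUSE,TH-np.pi/2,.066,.080)
c,m=look([.56,0],.43,-1.83,"wb1",["roof","house"])
full=np.ones((384,512),bool); full[215:]=False
A,_=pts(c,full); R=near(A,HOUSE,.06);R=R[(R[:,2]>.082)&(R[:,2]<.110)]
print(len(R),"zmax",np.percentile(R[:,2],99),box(R,0,0,TH))
E
```

```text
picked hit False gap 0.05579564047304753 after lift 0.05596098229254398 t 12.4083
contact True tcp [0.5813 0.0824 0.0658] dF [-0.5  0.2  2.5]
t 17.025
2428 zmax 0.10611220479312845 (np.float64(-0.23863667687001416), array([0.58186885, 0.08143352]), array([0.05649776, 0.05558577]))
```

View pics/wb1.png

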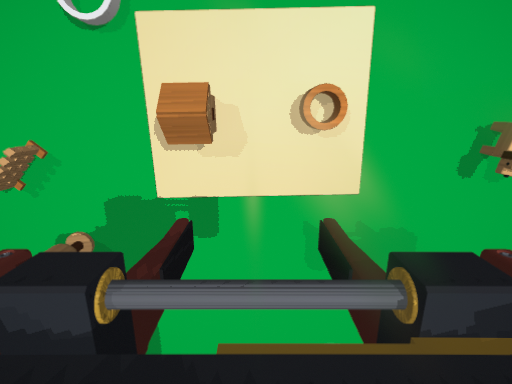

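The roof is seated: ridge at 0.106 m, about 1 mm off the house centre, yaw within 0.3°. In the picture it sits squarely at (187,113). Next come the tree and the fence.

Run:
```python
from h import *
pick([.4324,.3403],TH-np.pi/2,.041,.080,hi=.22)
place(HOUSE+.080*BX,TH-np.pi/2,.053,.070,hi=.24)
pick([.5764,.3661],.589,.018,.050,hi=.22)
place(WELL-.071*BX,TH,.030,.034,hi=.22)
c,m=look([.56,0],.43,-1.83,"wb2",["tree","fence"])
full=np.ones((384,512),bool); full[215:]=False
A,_=pts(c,full)
T=near(A,HOUSE+.08*BX,.035);T=T[T[:,2]>.062]; b=box(T,0,0,TH)
print("tree",b[1],b[2],"zmax",T[:,2].max(),"rel house",(b[1]-HOUSE)@np.c_[BX,BY])
F=near(A,WELL-.071*BX,.06);F=F[(F[:,2]>.05)]; b=box(F,0,0,TH)
print("fence",b,"zmax",np.percentile(F[:,2],99),"rel well",(b[1]-WELL)@np.c_[BX,BY])
```

```text
picked hit False gap 0.04271222016026288 after lift 0.04235758295946993 t 22.1583
contact True tcp [0.6589 0.0632 0.0527] dF [0.6 0.5 4.5]
t 26.8917
picked hit False gap 0.010013095292479974 after lift 0.009696077791694093 t 32.1333
contact True tcp [ 0.476  -0.0735  0.0297] dF [ 1.2 -0.2  0.5]
t 37.1667
tree [0.6566566  0.06189657] [0.0415083  0.04076907] zmax 0.10509280791505615 rel house [ 0.07778492 -0.00184126]
fence (np.float64(-0.24736332312998582), array([ 0.47599896, -0.07305213]), array([0.01020575, 0.07906635])) zmax 0.06829231657159306 rel well [-0.07139024  0.00038148]
```

View pics/wb2.png

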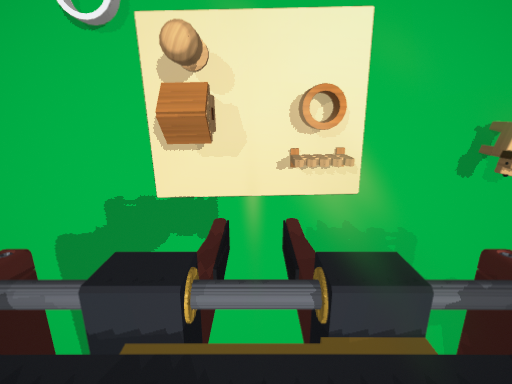

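Run:
```python
from h import *
M=(HOUSE+WELL)/2+.001*BY
pick([.4289,-.3364],1.086-np.pi,.020,.050,hi=.22)
place(M,TH,.032,.050,hi=.24)
c,m=look([.56,0],.43,-1.83,"wb3",["dog","tree","fence","roof"])
full=np.ones((384,512),bool); full[215:]=False
A,_=pts(c,full)
D=near(A,M,.05);D=D[D[:,2]>.045]; b=box(D,0,0,TH)
print("dog",b,"zmax",np.percentile(D[:,2],99),"rel mid",(b[1]-(HOUSE+WELL)/2)@np.c_[BX,BY])
T=near(A,HOUSE+.08*BX,.035);T=T[T[:,2]>.062]; b=box(T,0,0,TH); print("tree rel",(b[1]-HOUSE)@np.c_[BX,BY],T[:,2].max())
F=near(A,WELL-.071*BX,.06);F=F[(F[:,2]>.05)]; b=box(F,0,0,TH); print("fence rel",(b[1]-WELL)@np.c_[BX,BY],b[0])
R=near(A,HOUSE,.06);R=R[(R[:,2]>.082)&(R[:,2]<.110)&((R[:,:2]-HOUSE)@BX<.045)]; b=box(R,0,0,TH); print("roof rel",(b[1]-HOUSE)@np.c_[BX,BY],b[0],b[2])
s=capture("side"); cv2.imwrite("pics/side3.png",s["image"])
```

```text
picked hit False gap 0.021727109567223134 after lift 0.021816935804627152 t 43.725
contact True tcp [ 0.5635 -0.0031  0.0318] dF [1.1 1.1 3.5]
t 48.6917
dog (np.float64(-0.22118338435007087), array([ 0.5616674, -0.0066728]), array([0.02474495, 0.07946346])) zmax 0.07713122525025355 rel mid [-0.00106264 -0.00291411]
tree rel [ 0.07771509 -0.00223096] 0.1047793567962092
fence rel [-0.071416    0.00039159] -0.24736332312998582
roof rel [ 0.00047967 -0.00077405] -0.2560899693899575 [0.05572166 0.05594858]
```

View pics/wb3.png

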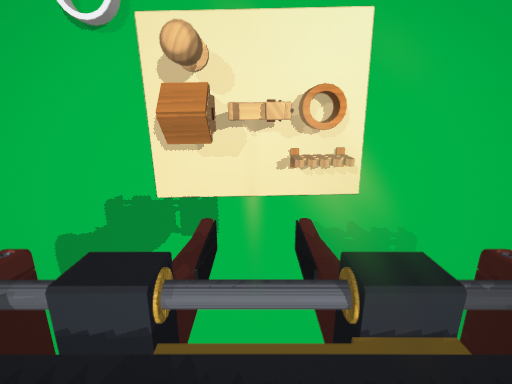

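View pics/side3.png

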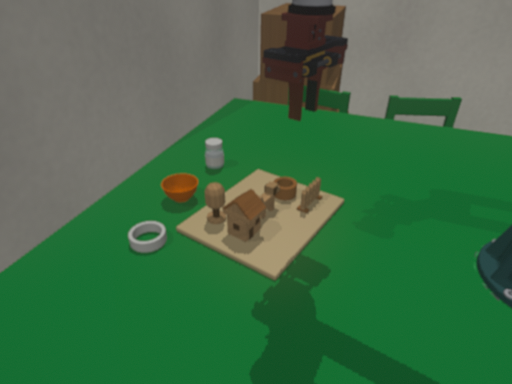

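The final wrist view shows everything upright: roof (187,113), tree (183,45), dog (260,111), and fence (322,159) in front of the well. The side view agrees, and the tape, bowl and jar haven't moved. I'm handing it in.

```bash
python3 -c "
from bench import *
print(current_clock()); close_job()"
```

```text
50.575
the job is handed in; nothing more can be done
```

The village is set up and handed in at 50.6 s. I placed the roof, tree, fence and dog in that order, and each needed only one grasp. All four ended upright and let go, with the gripper clear of everything.

What the last wrist-camera check showed, measured square to the board:

| Piece | Position | Notes |
|---|---|---|
| Roof | within 1 mm of the house centre | ridge left to right and seated at 106 mm; yaw within about 0.8° |
| Tree | 78 mm behind the house centre, 2 mm to the right | about 31 mm clear of the wall, about 21 mm clear of the roof's eave |
| Fence | 71 mm in front of the well centre, within 0.5 mm sideways | feet about 27 mm clear, rails about 36 mm clear; parallel to the near edge within 0.3° |
| Dog | middle of its whole length 1 mm and 3 mm off the midpoint | facing the well |

- **Clearances:** "about 3 cm" can be measured from more than one surface. I measured the tree from the house wall and set the fence between its feet and its rails.
- **Disagreement:** the gripper released the tree 80 mm behind the house, but the camera reads 78 mm. That is within the stated 2 mm calibration.
- **Tape, jar and bowl:** I never approached them. I compared them with the first side picture only by eye, and they look unmoved.

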